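# Stack the marbled tiles for storage with cork spacers

## Task

Pack the marbled sample tiles into one pile on the dark stacking stand: slide each tile forward in its tray channel until it hangs over the tray's edge and can be gripped, and stack all the tiles flat, marbled face up, centred on the stand and lined up with its length, with one cork disc laid centred on every tile, so that tiles and discs alternate. Finish with the wooden block laid flat and centred on the topmost disc; leave any spare cork disc lying on the bench clear of the stand, and do not disturb the bottle and the jar at the back.

Things in the scene. Friction and masses are not known exactly. Their poses are not given: they have to be found in the camera images.
- tile_1_center (a point): centre of the blue-veined tile: glazed white ceramic, 110 x 60 x 8 mm, about 130 g, wavy blue ink lines on its upper face; this point is its middle. x = its 110 mm length, y = its 60 mm width, z = out of the marbled face. Starts in a tray channel, face up, front end 2 to 10 mm behind the open end. May be absent.
- tile_2_center (a point): centre of the red-veined tile: glazed white ceramic, 110 x 60 x 8 mm, about 130 g, wavy red ink lines on its upper face; this point is its middle. x = its 110 mm length, y = its 60 mm width, z = out of the marbled face. Starts in a tray channel, face up, front end 2 to 10 mm behind the open end. May be absent.
- tile_3_center (a point): centre of the green-veined tile: glazed white ceramic, 110 x 60 x 8 mm, about 130 g, wavy green ink lines on its upper face; this point is its middle. x = its 110 mm length, y = its 60 mm width, z = out of the marbled face. Starts in a tray channel, face up, front end 2 to 10 mm behind the open end. May be absent.
- cork_disc_1_center (a point): centre of a round cork spacer disc, 50 mm diameter, 12 mm thick, 30 g, lying flat on the bench; this point is its middle. All three discs are alike and always present; with only two tiles one disc is spare.
- cork_disc_2_center (a point): centre of a round cork spacer disc, 50 mm diameter, 12 mm thick, 30 g, lying flat on the bench; this point is its middle. All three discs are alike and always present; with only two tiles one disc is spare.
- cork_disc_3_center (a point): centre of a round cork spacer disc, 50 mm diameter, 12 mm thick, 30 g, lying flat on the bench; this point is its middle. All three discs are alike and always present; with only two tiles one disc is spare.
- press_block_center (a point): centre of the loose brown wooden block, 45 x 75 x 30 mm (x, y, z), 200 g, lying flat on the bench (30 mm high); this point is half-way up. x = its 45 mm width, y = its 75 mm length.
- stand_top (a point): middle of the top of the stacking stand, a fixed narrow dark wooden plinth with a black rubber top, 96 x 46 mm and 20 mm high, this point 20 mm above the bench. x = along its 96 mm length, z up. It is narrower than a tile, so fingers can reach down beside a tile that lies on it.
- channel_1 (a point): middle of the open front end of the left tray channel, on its floor, exactly over the tray's front edge. x = along the channel towards its closed rear end (away from the robot), y = left, z up. The blue-veined tile starts in it: 2 mm lower than the walls, 2 mm play at each side, about 50 mm of empty channel behind it to push it forward from.
- channel_2 (a point): middle of the open front end of the middle tray channel, on its floor, exactly over the tray's front edge. x = along the channel towards its closed rear end (away from the robot), y = left, z up. The red-veined tile starts in it: 2 mm lower than the walls, 2 mm play at each side, about 50 mm of empty channel behind it to push it forward from.
- channel_3 (a point): middle of the open front end of the right tray channel, on its floor, exactly over the tray's front edge. x = along the channel towards its closed rear end (away from the robot), y = left, z up. The green-veined tile starts in it: 2 mm lower than the walls, 2 mm play at each side, about 50 mm of empty channel behind it to push it forward from.
- sample_tray: fixed pale wooden tray, 176 (x) x 224 x 30 mm, with 8 mm wide walls standing 10 mm above its top that make three channels along x, 64 mm wide, 168 mm long, floor 30 mm above the bench, closed at the rear (+x), open at the front (-x, towards the robot). Origin: centre of its underside, z up.
- bottle_by: bystander to leave alone: a white plastic bottle with cap, 48 mm diameter, 125 mm high, standing at the back of the bench; origin at the centre of its underside, z up.
- jar_by: bystander to leave alone: a small glass jar with a dark label, 58 mm diameter, 68 mm high, standing at the back of the bench; origin at the centre of its underside, z up.
Not all that is in view belongs to the job. There is more than one size of the part that bears stand_top; the job needs the largest.

How it is judged:
At the end, for the whole second after the job is handed in: Tiles flat (0.12 rad), face up, within 15 mm of the stand's middle and 0.2 rad of its length; lowest on the stand, each next one disc (20 mm, +-5) higher; block flat on the disc on the top tile, within 15 mm of the middle; each disc within 15 mm of the middle or spare on the bench over 60 mm away (horizontal distance between each of tile_1_center, tile_2_center, tile_3_center, press_block_center and stand_top below 0.015 m and angle between each of tile_1_center, tile_2_center, tile_3_center, press_block_center's own z axis and vertical below 0.12 rad and angle between the x axis of each of tile_1_center, tile_2_center, tile_3_center and the x axis of stand_top, either way round below 0.2 rad and z of press_block_center in the frame of tile_1_center above 0.025 m and z of press_block_center in the frame of tile_2_center above 0.025 m and z of press_block_center in the frame of tile_3_center above 0.025 m and (z of tile_2_center in the frame of tile_1_center between 0.015 and 0.025 m or z of tile_2_center in the frame of tile_1_center between -0.025 and -0.015 m or z of tile_2_center in the frame of tile_1_center between 0.035 and 0.045 m or z of tile_2_center in the frame of tile_1_center between -0.045 and -0.035 m) and (z of tile_3_center in the frame of tile_1_center between 0.015 and 0.025 m or z of tile_3_center in the frame of tile_1_center between -0.025 and -0.015 m or z of tile_3_center in the frame of tile_1_center between 0.035 and 0.045 m or z of tile_3_center in the frame of tile_1_center between -0.045 and -0.035 m) and (z of tile_3_center in the frame of tile_2_center between 0.015 and 0.025 m or z of tile_3_center in the frame of tile_2_center between -0.025 and -0.015 m or z of tile_3_center in the frame of tile_2_center between 0.035 and 0.045 m or z of tile_3_center in the frame of tile_2_center between -0.045 and -0.035 m) and z of any of tile_1_center, tile_2_center, tile_3_center in the frame of stand_top below 0.009 m and (z of press_block_center in the frame of tile_1_center below 0.037 m or z of press_block_center in the frame of tile_2_center below 0.037 m or z of press_block_center in the frame of tile_3_center below 0.037 m) and (horizontal distance between cork_disc_1_center and stand_top below 0.015 m or (height (world z) of cork_disc_1_center below 0.03 m and horizontal distance between cork_disc_1_center and stand_top above 0.06 m)) and (horizontal distance between cork_disc_2_center and stand_top below 0.015 m or (height (world z) of cork_disc_2_center below 0.03 m and horizontal distance between cork_disc_2_center and stand_top above 0.06 m)) and (horizontal distance between cork_disc_3_center and stand_top below 0.015 m or (height (world z) of cork_disc_3_center below 0.03 m and horizontal distance between cork_disc_3_center and stand_top above 0.06 m))); the robot touches nothing.
It fails at once if a tile, a disc or the block falls off the bench (height (world z) of any of tile_1_center, tile_2_center, tile_3_center, cork_disc_1_center, cork_disc_2_center, cork_disc_3_center, press_block_center below -0.05 m).
It fails at once if the bottle or the jar at the back is shoved (more than 30 mm) or knocked over (distance of any of bottle_by, jar_by from where it was at the start of the episode above 0.03 m or angle between any of bottle_by, jar_by's own z axis and vertical above 0.5 rad).
Of tile_1, tile_2, tile_3 only 2 to 3 are there at a start; the rules pass over those that are not, and their reading is None.
At some moment in a run one of press_block may be knocked a few centimetres aside while the robot is not near it.
Once in a run the grip may slacken for a moment while it holds something.
It also fails if it takes over 210 s, if anything falls off the work surface, if the arm or the gripper's body presses on something with over 40 N, if the wrist force passes 120 N, or if a joint passes its speed limit or range.

## Robot

A 6-joint arm with a two-finger parallel gripper is mounted at the origin on a cart in front of the work surface, level with it; the furniture and walls round the work are solid. World frame = base frame: x ahead of the robot, y to its left, z up, the work surface at z = 0. Lengths are in m, angles in rad, forces in N, time in s.
With the tool pointing down it reaches from about 0.325 to 0.775 m from the base axis. Payload 5.5 kg.
Tool frame: the origin (TCP) lies on the mounting face of the last link; the fingertips stand 173 mm ahead of it and the grasp point (between the pads) lies 155 mm ahead of it; z points along the fingers, y is the line along which they close (so a half turn about z gives the same grasp; the last joint's range is limited). The gripper opens to 85 mm and grips with 20 to 120 N. Pads are 22 mm wide; open, the fingers measure 114 mm over their backs; the gripper's body (76 mm by 85 mm) begins 54 mm behind the grasp point. The pads swing forward as they close: fully open they stand 13 mm farther back than shut.
Start: joints at [-1.354, 0.091, 1.231, -0, 1.82, -0.057], TCP at [0.162, -0.578, 0.405] pointing down, gripper open.
Joint ranges: [-2.87, 2.87], [-0.86, 2.18], [0.17, 2.46], [-1.51, 4.65], [0.06, 2.69], [-2.65, 2.65]. Speed limits (rad/s): [2.57, 2.57, 3.01, 3.14, 3.14, 3.14].

## Interface

Orientations are given as a unit quaternion [w, x, y, z].
In Python, from plant import read_state, get_image, finish_job gives the robot as it stands.
- The arm moves only by the tool servo_tool, never from a script. Its argument "motion" is a list of rows, each a list of 5 numbers: the shift along the world's x, y, z in m, then the turn about the world's z in degrees, then the closure, from 0 (fully open) to 1 (shut). In form: [[dx, dy, dz, yaw, jaw], ...]. A call has 1 to 20 rows; each row shifts and turns the commanded pose from where the row before left it; what a row does not reach is not made up. A row lasts 1/12 s, in which the tool goes at most 41.7 mm and 7.16 degrees, less where a joint would pass 70% of its speed; a pose out of reach is approached as far as the arm can. A call is refused whole if a number of a shift passes 0.0417 or a number of a turn 7.16, either way. A call with a gripper value outside its range is refused whole. The fingers move at their own pace and stop on an object; "force" is the grip in N (left out, the last holds). Time passes only in rows, so rows that do not move let the fingers close. It gives the time, the measured TCP pose, the force, the opening and the grip force at its end, in the units of the state.
- read_state(): the state, without advancing time (a new reading comes with each control period).
- get_image(name): name is "scene" or "top"; returns a dict with "pixels" (420x560x3 uint8, red, green, blue), "depth" (420x560 float32, m along the optical axis (not along the pixel's ray), 0 where there is no reading), "intrinsics" (3x3 intrinsics, pixels), "origin" and "attitude" of the camera in the world. Camera axes: x right, y down, z forward; pixel columns grow to the right and rows downward; lengths in m; the calibration is good to about 2 mm. A picture is of the moment at which its call begins.
- finish_job(): hands the job in; it is judged then, once.
The state is a dict: "time": time; "q": joint angles; "qd": joint speeds; "joint_torque": joint torques, N m; "ee_pos": TCP position; "eef_rot": TCP orientation; "ft_force": force on the tool from outside, world axes, zero at the start; "torque": the same for the moment, N m; "width": finger opening in m; "finger_force": force on a finger pad.
Only numpy, scipy, OpenCV 4.12 (cv2) and the standard library are available. Lean on these libraries where they do the work, as an engineer would, in place of code of your own. Each camera call takes 0.05 s, during which the arm holds its last target. There are 200 camera calls.

## Working session

There is one attempt and no reset: what is moved stays moved. The work goes in short steps, Python scripts to look and compute and a tool call to move; the robot and the scene stay as the last step left them, time stands still between calls to the robot, and variables do not carry over. Pictures are saved under pics/ and viewed, at most 14 in all, crops included, and the job is handed in when it is done.

Besides the shell and the picture viewer there is one more tool, called after ">>>" as name(argument=value, ...) on one line, values as JSON. servo_tool: Moves the arm, as the interface text tells. Its arguments: {"type":"object","properties":{"motion":{"type":"array"},"force":{"type":"number"}},"required":["motion"]}

```bash
mkdir -p pics; cat > h.py <<'E'
import numpy as np, cv2
from plant import read_state, get_image, finish_job
from scipy.spatial.transform import Rotation as R
def att(a):
    a=np.array(a,float)
    return a if a.shape==(3,3) else R.from_quat(a[[1,2,3,0]]).as_matrix()
def save(im,n): cv2.imwrite('pics/'+n,im['pixels'][:,:,::-1])
def cloud(im):
    K=im['intrinsics'];d=im['depth'];v,u=np.mgrid[:d.shape[0],:d.shape[1]]
    c=np.stack([(u-K[0,2])/K[0,0]*d,(v-K[1,2])/K[1,1]*d,d],-1)
    p=c@att(im['attitude']).T+np.array(im['origin']); p[d==0]=np.nan
    return p
def ray(im,u,v,z):
    K=im['intrinsics'];r=att(im['attitude'])@np.array([(u-K[0,2])/K[0,0],(v-K[1,2])/K[1,1],1]);o=np.array(im['origin'])
    return o+r*(z-o[2])/r[2]
E
python3 - <<'E'
from h import *
for n in ('scene','top'):
    im=get_image(n);save(im,n+'0.png');print(n,im['origin'],im['attitude'],im['intrinsics'])
    np.save(n+'0.npy',im,allow_pickle=True)
s=read_state();print(s)
E
```

```text
scene [0.05057982 0.45891129 0.77628316] [ 0.15405513 -0.39502634  0.84013913 -0.33821213] [[410.48957562   0.         276.75122173]
 [  0.         410.48957562 204.62429198]
 [  0.           0.           1.        ]]
top [0.5104749 0.0157385 1.0088946] [ 0.01799348 -0.70414049  0.70876103 -0.03898975] [[379.87226156   0.         281.32449799]
 [  0.         379.87226156 208.52860773]
 [  0.           0.           1.        ]]
{'time': 0.1, 'q': array([-1.35368565e+00,  9.18086478e-02,  1.23177176e+00,  1.26919064e-06,
        1.81979649e+00, -5.66846277e-02]), 'qd': array([-0.00015833, -0.0016306 , -0.00254482, -0.00147047, -0.0004822 ,
        0.00055869]), 'joint_torque': array([ 3.68558089e-03, -4.60216498e+01, -4.19218361e+01,  1.82365002e-04,
        1.05693590e-02,  2.99366484e-06]), 'ee_pos': array([ 0.16225217, -0.57770518,  0.40364509]), 'eef_rot': array([-8.89305210e-04,  9.90643726e-01,  1.36470553e-01, -7.08700979e-05]), 'ft_force': array([ 0.57250985, -0.02740735,  0.36853818]), 'torque': array([-0.02450466, -0.0274395 , -0.03550857]), 'finger_force': 0.0, 'width': 0.08562995609702195}
```

View pics/top0.png

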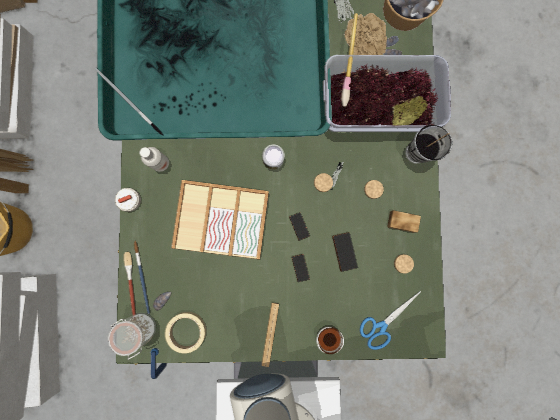

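View pics/scene0.png

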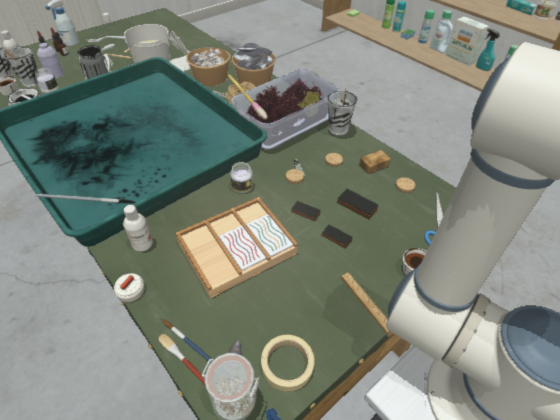

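Two tiles are present: red in the middle channel at about (218,232), green on the right at (249,234). The left channel is empty. Top-view candidates:
- **Stands:** dark plinths at (345,252), (299,226) and (300,268). The largest is (345,252).
- **Discs:** (323,183), which is beside a wire sprig, plus (374,188) and (404,263).
- **Disc-like items to avoid:** tape ring (185,333), red-topped tin (127,199), cup (330,339).
- **Block:** (405,221). The wooden stick at (271,335) is not the block.

Next I measure these, with one close crop.

```bash
python3 - <<'E'
from h import *
T=np.load('top0.npy',allow_pickle=True).item();S=np.load('scene0.npy',allow_pickle=True).item()
c=T['pixels'][140:290,165:430,::-1];cv2.imwrite('pics/crop.png',cv2.resize(c,None,fx=3,fy=3,interpolation=cv2.INTER_CUBIC))
P=cloud(T);Q=cloud(S)
def hgt(p,n):
    print(n,'z top %.4f'%np.nanmedian(p[...,2]))
# top-view: region by height near seeds
z=P[...,2]
print('bench z',np.nanmedian(z[270:300,290:380]), 'scene bench',np.nanmedian(Q[250:270,330:360,2]))
def comp(seed,lo,hi,name,close=0):
    m=((z>lo)&(z<hi)).astype(np.uint8)
    n,l=cv2.connectedComponents(m,connectivity=4)
    k=l[seed[1],seed[0]]
    mm=(l==k)
    if k==0: print(name,'none',z[seed[1],seed[0]]);return
    q=P[mm][:,:2].astype(np.float32);r=cv2.minAreaRect(q*1000);zt=np.median(P[mm][:,2])
    xy=r[0];
    w=Q[(abs(Q[...,0]-xy[0]/1000)<.012)&(abs(Q[...,1]-xy[1]/1000)<.012)]
    print(name,mm.sum(),'rect',np.round(r[0],1),np.round(r[1],1),round(r[2],1),'ztop %.4f scene z %.4f'%(zt,np.median(w[:,2])), 'mean',np.round(q.mean(0)*1000,1))
for s,n in (((345,252),'stand'),((299,226),'st2'),((300,268),'st3')): comp(s,.014,.03,n)
for s,n in (((320,183),'d1'),((374,188),'d2'),((404,263),'d3')): comp(s,.007,.03,n)
comp((405,221),.018,.05,'block');
comp((220,220),.027,.06,'tray');comp((135,150),.02,.2,'bottle') ;comp((273,156),.02,.2,'jar')
for u,v in ((218,232),(249,234),(193,215),(224,197),(253,201)): print(u,v,P[v,u],)
E
```

```text
bench z 0.0005399431224892837 scene bench 0.0012382811743003597
stand 638 rect [ 477.3 -179.5] [95.7 45.4] 12.1 ztop 0.0201 scene z 0.0214 mean [ 477.3 -179. ]
st2 none 0.013234776320526609
st3 none 0.013695295248714712
d1 274 rect [ 661.  -126.8] [47.1 49.7] 44.7 ztop 0.0117 scene z 0.0136 mean [ 661.  -126.4]
d2 274 rect [ 642.9 -261.5] [47.1 50.1] 43.5 ztop 0.0117 scene z 0.0141 mean [ 642.5 -261.2]
d3 282 rect [ 445.5 -335.3] [47.1 49. ] 0.4 ztop 0.0121 scene z 0.0131 mean [ 444.6 -335.6]
block 512 rect [ 555.3 -336.7] [76.4 44.9] 78.3 ztop 0.0299 scene z 0.0314 mean [ 555.1 -334.9]
tray 5881 rect [563.3 142.8] [224.8 176.1] 82.3 ztop 0.0357 scene z 0.0393 mean [562.3 142.5]
bottle none 0.0002590329898020105
jar 440 rect [724.4   7.2] [56.9 56.2] 44.5 ztop 0.0432 scene z 0.0425 mean [723.1   7.1]
218 232 [0.52992303 0.14820709 0.03614388]
249 234 [0.52423249 0.06934629 0.0386037 ]
193 215 [0.57395637 0.21287176 0.03131115]
224 197 [0.61995871 0.13394959 0.03153496]
253 201 [0.60972762 0.05957369 0.02675132]
```

View pics/crop.png

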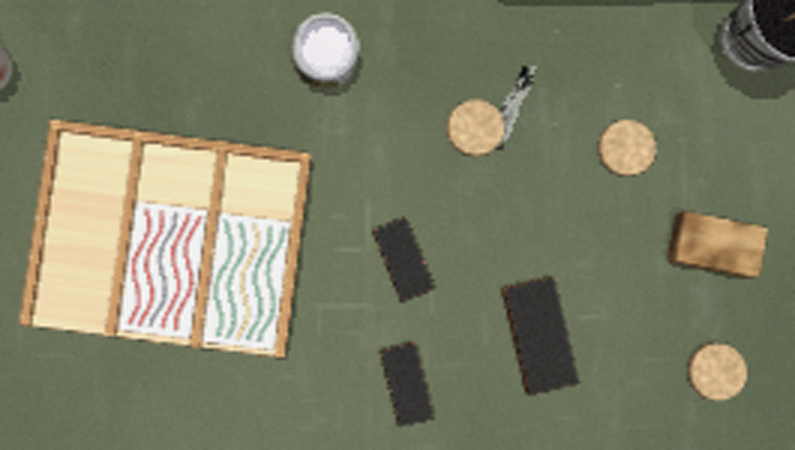

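The crop confirms the choice: the largest stand is at crop (540,335), the block at (720,243), the discs at (627,147) and (718,372), and the spare disc touching the sprig at (476,127). Only the red and green tiles are present. First I move behind the green tile with the jaws shut.

>>> servo_tool(motion=[[0.0223, 0.0321, 0, -1.17, 1], [0.0223, 0.0321, 0, -1.17, 1], [0.0223, 0.0321, 0, -1.17, 1], [0.0223, 0.0321, 0, -1.17, 1], [0.0223, 0.0321, 0, -1.17, 1], [0.0223, 0.0321, 0, -1.17, 1], [0.0223, 0.0321, 0, -1.17, 1], [0.0223, 0.0321, 0, -1.17, 1], [0.0223, 0.0321, 0, -1.17, 1], [0.0223, 0.0321, 0, -1.17, 1], [0.0223, 0.0321, 0, -1.17, 1], [0.0223, 0.0321, 0, -1.17, 1], [0.0223, 0.0321, 0, -1.17, 1], [0.0223, 0.0321, 0, -1.17, 1], [0.0223, 0.0321, 0, -1.17, 1], [0.0223, 0.0321, 0, -1.17, 1], [0.0223, 0.0321, 0, -1.17, 1], [0.0223, 0.0321, 0, -1.17, 1], [0.0223, 0.0321, 0, -1.17, 1], [0.0223, 0.0321, 0, -1.17, 1]], force=60)

```text
time: 1.77
ee_pos: [0.609, 0.0663, 0.404]
eef_rot: [0.0, 0.998, -0.068, -0.0]
ft_force: [0.9, -1.1, -0.4]
width: -0.0001
finger_force: 0.0
```

>>> servo_tool(motion=[[0, 0, 0, 0, 1], [0, 0, 0, 0, 1]])

```text
time: 1.93
ee_pos: [0.6091, 0.0662, 0.4025]
eef_rot: [0.0, 0.998, -0.066, -0.002]
ft_force: [0.2, -0.2, -0.3]
width: -0.0002
finger_force: 0.0
```

```bash
cat >> h.py <<'E'
def st():
    s=read_state();r=R.from_quat(s['eef_rot'][[1,2,3,0]]).as_matrix()
    print('t %.1f'%s['time'],'tcp',np.round(s['ee_pos']*1000,1),'yaw %.1f'%np.degrees(np.arctan2(r[1,0],r[0,0])),'tilt %.4f'%r[2,2],'w %.1f ff %.0f'%(s['width']*1000,s['finger_force']),'F',np.round(s['ft_force'],1));return s
E
python3 - <<'E'
from h import *
st()
T=np.load('top0.npy',allow_pickle=True).item();S=np.load('scene0.npy',allow_pickle=True).item()
# white tile mask in top view
h=cv2.cvtColor(T['pixels'],cv2.COLOR_RGB2HSV);m=((h[...,1]<40)&(h[...,2]>170)).astype(np.uint8);m[:,:198]=0;m[:,268:]=0;m[:195]=0;m[265:]=0
m=cv2.morphologyEx(m,cv2.MORPH_CLOSE,np.ones((5,5)))
n,l,s,c=cv2.connectedComponentsWithStats(m)
ex=np.array([np.cos(np.radians(-7.7)),np.sin(np.radians(-7.7))]);ey=np.array([-ex[1],ex[0]])
f=np.array([.5633,.1428])-.088*ex
for k in range(1,n):
    if s[k,4]<200: continue
    v,u=np.where(l==k);p=np.array([ray(T,a,b,.038)[:2] for a,b in zip(u,v)])-f
    a=p@ex;b=p@ey;print(s[k,4],'x %.1f..%.1f y %.1f..%.1f'%tuple(1000*x for x in (np.percentile(a,.5),np.percentile(a,99.5),np.percentile(b,.5),np.percentile(b,99.5))))
E
```

```text
t 1.9 tcp [609.1  66.2 402.5] yaw -7.5 tilt -1.0000 w -0.2 ff 0 F [ 0.2 -0.2 -0.3]
2253 x 6.2..114.8 y -101.6..29.3
```

>>> servo_tool(motion=[[-0.0005, -0.0022, -0.03, 0, 1], [0, 0, -0.03, 0, 1], [0, 0, -0.03, 0, 1], [0, 0, -0.03, 0, 1], [0, 0, -0.03, 0, 1], [0, 0, -0.02, 0, 1], [0, 0, -0.01, 0, 1], [0, 0, -0.01, 0, 1], [0, 0, -0.006, 0, 1], [0, 0, 0, 0, 1]])

```text
time: 2.77
ee_pos: [0.6076, 0.0617, 0.2085]
eef_rot: [0.0, 0.998, -0.068, -0.0]
ft_force: [-0.5, 0.4, -0.1]
width: -0.0002
finger_force: 0.0
```

>>> servo_tool(motion=[[-0.00446, 0.0006, 0, 0, 1], [-0.00446, 0.0006, 0, 0, 1], [-0.00446, 0.0006, 0, 0, 1], [-0.00446, 0.0006, 0, 0, 1], [-0.00446, 0.0006, 0, 0, 1], [-0.00446, 0.0006, 0, 0, 1], [-0.00446, 0.0006, 0, 0, 1], [-0.00446, 0.0006, 0, 0, 1], [-0.00446, 0.0006, 0, 0, 1], [-0.00446, 0.0006, 0, 0, 1], [-0.00446, 0.0006, 0, 0, 1], [-0.00446, 0.0006, 0, 0, 1], [-0.00446, 0.0006, 0, 0, 1], [0, 0, 0, 0, 1]])

```text
time: 3.93
ee_pos: [0.5494, 0.07, 0.2095]
eef_rot: [-0.0, 0.998, -0.067, 0.001]
ft_force: [2.0, -0.2, 6.4]
width: -0.0002
finger_force: 2.8
```

```bash
python3 - <<'E'
from h import *
st()
im=get_image('scene');cv2.imwrite('pics/p1.png',cv2.resize(im['pixels'][170:310,150:330,::-1],None,fx=4,fy=4))
E
```

```text
t 3.9 tcp [549.4  70.  209.5] yaw -7.7 tilt -1.0000 w -0.2 ff 3 F [ 2.  -0.2  6.4]
```

View pics/p1.png

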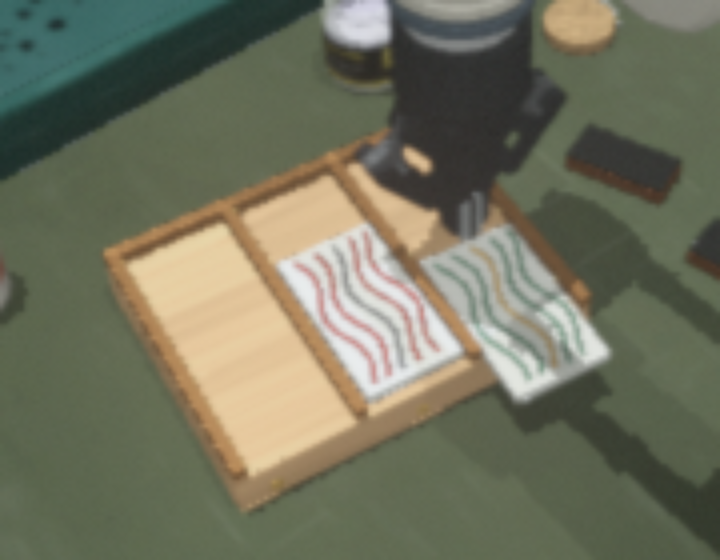

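The green tile at crop (515,315) has slid past the front edge, with the shut fingers at its rear end at (470,215). I compute its overhang from the front corners at crop (525,402) and (610,352).

```bash
cat >> h.py <<'E'
ex=np.array([np.cos(np.radians(-7.7)),np.sin(np.radians(-7.7))]);ey=np.array([-ex[1],ex[0]])
f0=np.array([.5633,.1428])-.088*ex
def tr(p): return np.round([(np.array(p)[:2]-f0)@ex*1000,(np.array(p)[:2]-f0)@ey*1000],1)
E
python3 - <<'E'
from h import *
im=get_image('scene');P=cloud(im)
for u,v in((281.2,270.5),(302.5,258)): print(tr(ray(im,u,v,.038)))
for a in (-25,-15,-5):  # heights of tile near points along channel 3
    w=P[(abs((P[...,:2]-f0)@ey+.072)<.015)&(abs((P[...,:2]-f0)@ex-a/1000)<.003)];print(a,np.round(np.median(w,0),4))
E
```

```text
[-40.8 -38.8]
[-37.7 -96.7]
-25 [0.4412 0.0874 0.0368]
-15 [0.4511 0.0845 0.0393]
-5 [0.4612 0.0839 0.0399]
```

>>> servo_tool(motion=[[0.004, -0.0005, 0, 0, 1], [0, 0, -0.003, 0, 1], [0, 0, 0, 0, 1], [-0.0045, 0.0006, 0, 0, 1], [-0.004, 0.0005, 0, 0, 1], [0, 0, 0, 0, 1], [0, 0, 0, 0, 1]])

```text
time: 4.62
ee_pos: [0.5448, 0.0706, 0.2055]
eef_rot: [0.0, 0.998, -0.067, -0.0]
ft_force: [0.1, 0.1, 1.1]
width: 0.0
finger_force: 0.0
```

```bash
python3 - <<'E'
from h import *
s=st();print(tr(s['ee_pos']))
E
```

```text
t 4.6 tcp [544.8  70.6 205.5] yaw -7.7 tilt -1.0000 w 0.0 ff 0 F [0.1 0.1 1.1]
[ 79.4 -74. ]
```

>>> servo_tool(motion=[[0.003, 0, 0.02, 0, 1], [0, 0, 0.03, 0, 1], [0.0234, 0.0216, 0, 0, 1], [0.0234, 0.0216, 0, 0, 1], [0.0232, 0.0216, 0, 0, 1], [0, 0, 0, 0, 1], [0, 0, -0.03, 0, 1], [0, 0, -0.01, 0, 1], [0, 0, -0.01, 0, 1], [0, 0, 0, 0, 1]])

```text
time: 5.45
ee_pos: [0.6177, 0.135, 0.2049]
eef_rot: [0.0, 0.998, -0.067, -0.001]
ft_force: [-0.0, 0.2, 0.2]
width: -0.0002
finger_force: 0.0
```

>>> servo_tool(motion=[[-0.0045, 0.0006, 0, 0, 1], [-0.0045, 0.0006, 0, 0, 1], [-0.0045, 0.0006, 0, 0, 1], [-0.0045, 0.0006, 0, 0, 1], [-0.0045, 0.0006, 0, 0, 1], [-0.0045, 0.0006, 0, 0, 1], [-0.0045, 0.0006, 0, 0, 1], [-0.0045, 0.0006, 0, 0, 1], [-0.0045, 0.0006, 0, 0, 1], [-0.0045, 0.0006, 0, 0, 1], [-0.0045, 0.0006, 0, 0, 1], [-0.0045, 0.0006, 0, 0, 1], [-0.0045, 0.0006, 0, 0, 1], [-0.0045, 0.0006, 0, 0, 1], [0, 0, 0, 0, 1], [0, 0, 0, 0, 1]])

```text
time: 6.78
ee_pos: [0.5548, 0.1438, 0.2053]
eef_rot: [0.0, 0.998, -0.067, -0.001]
ft_force: [-0.5, -0.1, -0.2]
width: 0.0
finger_force: 0.0
```

```bash
python3 - <<'E'
from h import *
s=st();print(tr(s['ee_pos']))
E
```

```text
t 6.8 tcp [554.8 143.8 205.3] yaw -7.7 tilt -1.0000 w 0.0 ff 0 F [-0.5 -0.1 -0.2]
[79.4 -0.1]
```

>>> servo_tool(motion=[[0.003, 0, 0.03, 0, 1], [0, 0, 0.04, 0, 1], [-0.018, -0.026, 0.02, 0, 0.5], [-0.018, -0.026, 0.02, 0, 0], [-0.018, -0.026, 0.02, 0, 0], [-0.018, -0.026, 0, 0, 0], [-0.018, -0.026, 0, 0, 0], [-0.016, -0.034, 0, 0, 0], [0, -0.03, 0, 0, 0], [0, 0, 0, 0, 0], [0, 0, 0, 0, 0]])

```text
time: 7.7
ee_pos: [0.452, -0.0515, 0.3355]
eef_rot: [-0.0, 0.998, -0.069, -0.0]
ft_force: [0.5, -0.4, -0.1]
width: 0.0854
finger_force: 0.0
```

```bash
cat > tiles.py <<'E'
from h import *
import sys
T=get_image('top');S=get_image('scene');np.save('T1.npy',T,allow_pickle=True)
st()
for n,im in(('T',T),('S',S)):
    P=cloud(im);h=cv2.cvtColor(im['pixels'],cv2.COLOR_RGB2HSV)
    m=((h[...,1]<60)&(h[...,2]>140)).astype(np.uint8)
    ok=(P[...,2]>.025)&(P[...,2]<.05);a=(P[...,:2]-f0)@ex;b=(P[...,:2]-f0)@ey
    for c in (0,-.072):
        w=cv2.morphologyEx(m*(ok&(abs(b-c)<.034)&(a>-.07)&(a<.13)).astype(np.uint8),cv2.MORPH_CLOSE,np.ones((7,7)))
        v,u=np.where(w>0)
        if len(u)<50: continue
        p=np.array([ray(im,i,j,.038)[:2] for i,j in zip(u,v)]).astype(np.float32)*1000
        r=cv2.minAreaRect(p);q=(p/1000-f0);x=q@ex*1000
        z=P[...,2][w>0]; 
        print(n,c,'c',np.round(r[0],1),np.round(r[1],1),'ang',round(r[2],1),'tr',tr(np.array(r[0])/1000),'x %.1f..%.1f'%(np.percentile(x,.5),np.percentile(x,99.5)),'z front %.4f rear %.4f'%(np.median(z[x<-20]) if (x<-20).any() else 0,np.median(z[x>40]) if (x>40).any() else 0))
E
python3 tiles.py
```

```text
t 7.8 tcp [452.4 -49.9 335.5] yaw -7.7 tilt -1.0000 w 85.4 ff 0 F [0.2 0.4 0.1]
T 0 c [516.9 149.2] [ 62.  171.9] ang 82.0 tr [41.2  0.1] x -44.2..125.3 z front nan rear nan
T -0.072 c [508.1  78.8] [ 61.8 172.7] ang 80.7 tr [ 41.9 -70.8] x -43.8..127.2 z front nan rear nan
S 0 c [487.  156.1] [ 63.3 114. ] ang 81.2 tr [10.6  2.9] x -46.1..66.9 z front 0.0391 rear nan
S -0.072 c [478.   86.4] [ 64.5 113.6] ang 80.7 tr [ 11.  -67.4] x -45.5..67.2 z front nan rear 0.0396
```

The tiles' overhangs are 12 mm apart, which is too narrow for a finger. I push the red tile back into its channel first.

>>> servo_tool(motion=[[-0.0055, 0.0304, 0, 0, 1], [-0.0055, 0.0304, 0, 0, 1], [-0.0055, 0.0304, 0, 0, 1], [-0.0055, 0.0304, 0, 0, 1], [-0.0055, 0.0304, 0, 0, 1], [-0.0055, 0.0304, 0, 0, 1], [-0.0057, 0.0305, 0, 0, 1], [0, 0, -0.03, 0, 1], [0, 0, -0.03, 0, 1], [0, 0, -0.03, 0, 1], [0, 0, -0.02, 0, 1], [0, 0, -0.015, 0, 1], [0, 0, -0.005, 0, 1], [0, 0, 0, 0, 1], [0, 0, 0, 0, 1]])

```text
time: 9.05
ee_pos: [0.4136, 0.1634, 0.2063]
eef_rot: [-0.0, 0.998, -0.067, 0.0]
ft_force: [0.7, 1.0, 1.0]
width: 0.0
finger_force: 0.0
```

>>> servo_tool(motion=[[0.0044, -0.0006, 0, 0, 1], [0.0044, -0.0006, 0, 0, 1], [0.0044, -0.0006, 0, 0, 1], [0.0044, -0.0006, 0, 0, 1], [0.0044, -0.0006, 0, 0, 1], [0.0044, -0.0006, 0, 0, 1], [0.0044, -0.0006, 0, 0, 1], [0.0044, -0.0006, 0, 0, 1], [0.0044, -0.0006, 0, 0, 1], [0.0044, -0.0006, 0, 0, 1], [0.0044, -0.0006, 0, 0, 1], [0.0044, -0.0006, 0, 0, 1], [0, 0, 0, 0, 1], [0, 0, 0, 0, 1]])

```text
time: 10.22
ee_pos: [0.4666, 0.1554, 0.2056]
eef_rot: [0.0, 0.998, -0.067, 0.0]
ft_force: [0.4, -0.9, -0.4]
width: -0.0002
finger_force: 0.0
```

```bash
python3 - <<'E'
from h import *
s=st();print(tr(s['ee_pos']))
E
```

```text
t 10.2 tcp [466.6 155.4 205.6] yaw -7.7 tilt -1.0000 w -0.2 ff 0 F [ 0.4 -0.9 -0.4]
[-9.5 -0.5]
```

>>> servo_tool(motion=[[-0.015, 0.002, 0, 0, 1], [0, 0, 0.04, 0, 1], [0, 0, 0.04, 0, 0], [0, -0.024, 0, 0, 0], [0, -0.024, 0, 0, 0], [0, -0.024, 0, 0, 0], [0, 0, 0, 0, 0], [0, 0, 0, 0, 0]])

```text
time: 10.88
ee_pos: [0.4513, 0.0847, 0.2858]
eef_rot: [-0.0, 0.998, -0.068, 0.0]
ft_force: [0.4, 0.0, -0.7]
width: 0.0723
finger_force: 0.0
```

```bash
python3 tiles.py; python3 -c "
from h import *
S=get_image('scene');cv2.imwrite('pics/p2.png',cv2.resize(S['pixels'][170:320,150:330,::-1],None,fx=4,fy=4))"
```

```text
t 11.0 tcp [451.3  85.8 285.6] yaw -7.7 tilt -1.0000 w 84.8 ff 0 F [-0.  -0.4 -0. ]
T 0 c [540.3 147.4] [ 61.7 128.4] ang 83.1 tr [64.6  1.4] x 1.3..126.9 z front 0.0000 rear nan
T -0.072 c [535.9  74.4] [ 61.8 119. ] ang 81.1 tr [ 70.  -71.5] x 11.9..128.6 z front 0.0000 rear nan
S 0 c [530.8 150.4] [ 62.3 115.9] ang 82.5 tr [54.8  3.2] x -2.0..112.2 z front 0.0000 rear nan
S -0.072 c [477.9  85.5] [ 62.  113.3] ang 81.1 tr [ 11.  -68.2] x -45.5..66.2 z front 0.0391 rear 0.0394
```

View pics/p2.png

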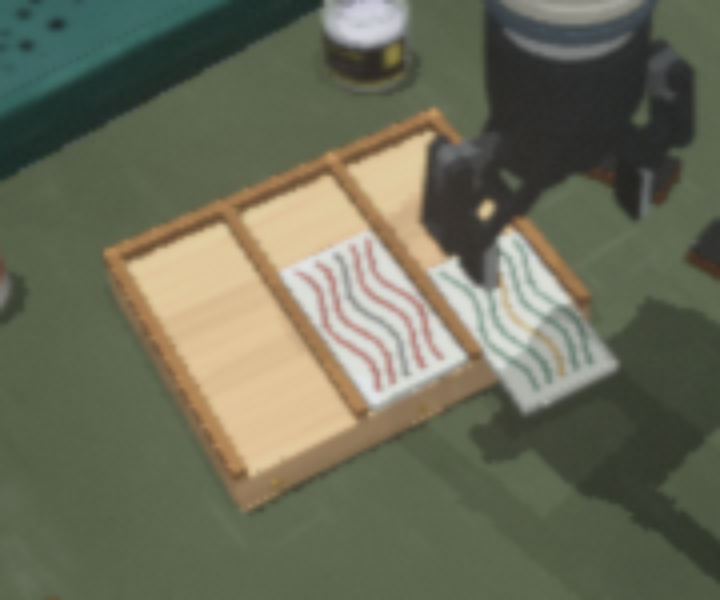

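The red tile is back, with its front edge at crop (420,385) level with the tray edge. The green tile hangs over at (570,370). I descend and grip it.

>>> servo_tool(motion=[[-0.003, 0.0004, -0.03, 0, 0], [0, 0, -0.03, 0, 0], [0, 0, -0.02, 0, 0], [0, 0, -0.01, 0, 0], [0, 0, -0.01, 0, 0], [0, 0, 0, 0, 0.3], [0, 0, 0, 0, 0.5], [0, 0, 0, 0, 0.7], [0, 0, 0, 0, 0.9], [0, 0, 0, 0, 1], [0, 0, 0, 0, 1]], force=80)

```text
time: 11.95
ee_pos: [0.4489, 0.086, 0.1872]
eef_rot: [-0.0, 0.998, -0.067, 0.001]
ft_force: [-1.8, 2.1, 5.5]
width: 0.058
finger_force: 85.7
```

```bash
python3 - <<'E'
from h import *
s=st();print(tr(s['ee_pos']))
E
```

```text
t 11.9 tcp [448.9  86.  187.2] yaw -7.7 tilt -1.0000 w 58.0 ff 86 F [-1.8  2.1  5.5]
[-17.8 -71.6]
```

>>> servo_tool(motion=[[0, 0, 0.01, 0, 1], [0, 0, 0.015, 0, 1], [0, 0, 0.025, 0, 1], [0, 0, 0.025, 0, 1], [0, -0.018, 0, 1.32, 1], [0, -0.018, 0, 1.32, 1], [0, -0.018, 0, 1.32, 1], [0, -0.018, 0, 1.32, 1], [0, -0.018, 0, 1.32, 1], [0, -0.018, 0, 1.32, 1], [0, -0.018, 0, 1.32, 1], [0, -0.018, 0, 1.32, 1], [0, -0.018, 0, 1.32, 1], [0, -0.018, 0, 1.32, 1], [0, -0.018, 0, 1.32, 1], [0, -0.018, 0, 1.32, 1], [0, -0.018, 0, 1.32, 1], [0, -0.018, 0, 1.32, 1], [0, -0.018, 0, 1.32, 1], [0, 0, 0, 0, 1]])

```text
time: 13.62
ee_pos: [0.4479, -0.1867, 0.2608]
eef_rot: [0.001, 0.995, 0.104, -0.001]
ft_force: [0.3, 0.1, -0.7]
width: 0.0584
finger_force: 86.2
```

```bash
python3 - <<'E'
from h import *
s=st()
S=get_image('scene');cv2.imwrite('pics/p3.png',cv2.resize(S['pixels'][120:300,250:480,::-1],None,fx=3,fy=3))
P=cloud(S);h=cv2.cvtColor(S['pixels'],cv2.COLOR_RGB2HSV)
m=(h[...,1]<60)&(h[...,2]>140)&(P[...,2]>.09)&(P[...,2]<.15)&(abs(P[...,0]-.48)<.1)&(abs(P[...,1]+.18)<.1)
q=P[m];print(len(q));A=np.c_[q[:,:2]-q[:,:2].mean(0),np.ones(len(q))];print(np.linalg.lstsq(A,q[:,2],rcond=None)[0])
print(cv2.minAreaRect((q[:,:2]*1000).astype(np.float32)))
E
```

```text
t 13.6 tcp [ 447.9 -186.7  260.8] yaw 12.0 tilt -1.0000 w 58.4 ff 86 F [ 0.3  0.1 -0.7]
517
[ 0.00515103 -0.02017861  0.11207657]
((474.0816650390625, -165.66819763183594), (109.7858657836914, 91.35991668701172), 14.675957679748535)
```

View pics/p3.png

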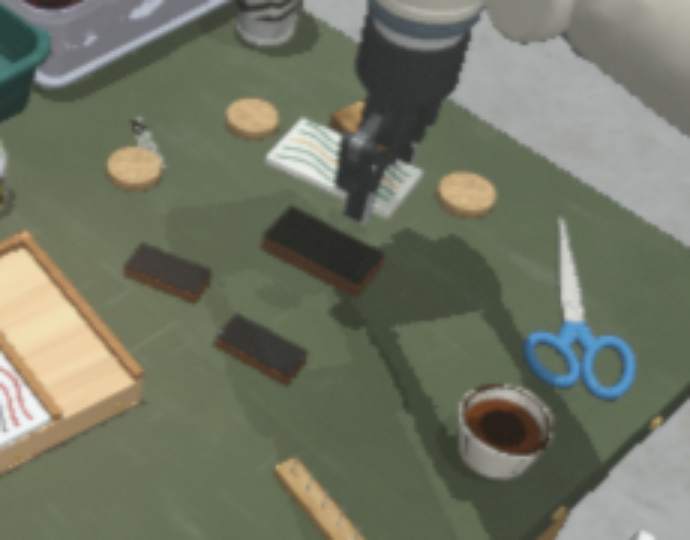

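The green tile is held level, face up, at crop (345,165) above the stand at (322,248). I lower it.

>>> servo_tool(motion=[[0.001, 0.001, -0.025, 0, 1], [0, 0, -0.025, 0, 1], [0, 0, -0.015, 0, 1], [0, 0, -0.008, 0, 1], [0, 0, -0.005, 0, 1], [0, 0, -0.003, 0, 1], [0, 0, 0, 0, 1], [0, 0, 0, 0, 1]])

```text
time: 14.33
ee_pos: [0.4497, -0.1832, 0.1808]
eef_rot: [0.0, 0.994, 0.105, 0.001]
ft_force: [0.3, 0.0, -1.8]
width: 0.0581
finger_force: 86.2
```

```bash
python3 - <<'E'
from h import *
s=st()
E
```

```text
t 14.3 tcp [ 449.7 -183.2  180.8] yaw 12.1 tilt -1.0000 w 58.1 ff 86 F [ 0.3  0.  -1.8]
```

>>> servo_tool(motion=[[-0.0005, -0.0015, -0.002, 0, 1], [0, 0, -0.001, 0, 1], [0, 0, 0, 0, 1], [0, 0, 0, 0, 1]])

```text
time: 14.67
ee_pos: [0.4491, -0.185, 0.1775]
eef_rot: [0.001, 0.994, 0.105, 0.001]
ft_force: [-0.6, -0.6, 2.0]
width: 0.0583
finger_force: 86.5
```

```bash
python3 - <<'E'
from h import *
s=st()
E
```

```text
t 14.7 tcp [ 449.1 -185.   177.5] yaw 12.1 tilt -1.0000 w 58.3 ff 87 F [-0.6 -0.6  2. ]
```

>>> servo_tool(motion=[[0, 0, 0, 0, 0.6], [0, 0, 0, 0, 0.4], [0, 0, 0, 0, 0], [0, 0, 0, 0, 0], [0, 0, 0.01, 0, 0], [0, 0, 0.03, 0, 0], [0, 0, 0.04, 0, 0], [-0.0007, -0.03, 0, 0, 0], [-0.0007, -0.03, 0, 0, 0], [-0.0007, -0.03, 0, 0, 0], [-0.0007, -0.03, 0, 0, 0], [-0.0007, -0.03, 0, 0, 0], [0, 0, 0, 0, 0], [0, 0, 0, 0, 0]])

```text
time: 15.83
ee_pos: [0.445, -0.3358, 0.2568]
eef_rot: [-0.0, 0.995, 0.104, -0.0]
ft_force: [1.0, 0.3, 1.3]
width: 0.0853
finger_force: 0.0
```

```bash
cat > stack.py <<'E'
from h import *
import sys
C=np.array([477.3,-179.5])
def stack(z,kind,name=None):
    st()
    for n in('top','scene'):
        im=get_image(n)
        if name and n=='scene': cv2.imwrite('pics/'+name,cv2.resize(im['pixels'][120:300,250:480,::-1],None,fx=3,fy=3))
        P=cloud(im);h=cv2.cvtColor(im['pixels'],cv2.COLOR_RGB2HSV)
        g=(abs(P[...,0]-.4773)<.08)&(abs(P[...,1]+.1795)<.08)&(abs(P[...,2]-z)<.006)
        m=g.astype(np.uint8);m=cv2.morphologyEx(cv2.morphologyEx(m,cv2.MORPH_CLOSE,np.ones((5,5))),cv2.MORPH_OPEN,np.ones((3,3)))
        k,l,s,_=cv2.connectedComponentsWithStats(m)
        if k<2: print(n,'none');continue
        b=1+np.argmax(s[1:,4]);v,u=np.where(l==b)
        p=np.array([ray(im,i,j,z)[:2] for i,j in zip(u,v)]).astype(np.float32)*1000
        r=cv2.minAreaRect(p);q=P[g&(l==b)];A=np.c_[q[:,:2]-q[:,:2].mean(0),np.ones(len(q))]
        print(n,len(u),'rect',np.round(r[0],1),np.round(r[1],1),round(r[2],1),'mean',np.round(p.mean(0),1),'off',np.round(np.array(r[0])-C,1),'plane',np.round(np.linalg.lstsq(A,q[:,2],rcond=None)[0],4))
stack(float(sys.argv[1]),None,sys.argv[2] if len(sys.argv)>2 else None)
E
python3 stack.py .028
```

```text
t 15.8 tcp [ 445.  -335.8  256.8] yaw 12.0 tilt -1.0000 w 85.3 ff 0 F [1.  0.3 1.3]
top 997 rect [ 477.6 -179.4] [109.7  60.6] 14.1 mean [ 477.5 -179.5] off [0.3 0.1] plane [ 0.0028 -0.0097  0.0282]
scene 793 rect [ 478.7 -174.7] [111.4  65.7] 14.0 mean [ 477.5 -174.6] off [1.4 4.8] plane [ 0.0062 -0.023   0.0292]
```

>>> servo_tool(motion=[[0.0005, 0.0005, -0.03, 0, 0], [0, 0, -0.03, 0, 0], [0, 0, -0.015, 0, 0], [0, 0, -0.007, 0, 0], [0, 0, -0.004, 0, 0.2], [0, 0, 0, 0, 0.4], [0, 0, 0, 0, 0.5], [0, 0, 0, 0, 0.6], [0, 0, 0, 0, 0.8], [0, 0, 0, 0, 1], [0, 0, 0, 0, 1]], force=40)

```text
time: 16.85
ee_pos: [0.4464, -0.3345, 0.1728]
eef_rot: [0.001, 0.994, 0.105, 0.001]
ft_force: [-0.2, 0.9, 6.9]
width: 0.0483
finger_force: 41.8
```

```bash
python3 - <<'E'
from h import *
s=st()
S=get_image('scene');cv2.imwrite('pics/p4.png',cv2.resize(S['pixels'][120:240,330:470,::-1],None,fx=5,fy=5))
E
```

```text
t 16.9 tcp [ 446.4 -334.5  172.8] yaw 12.1 tilt -1.0000 w 48.3 ff 42 F [-0.2  0.9  6.9]
```

View pics/p4.png

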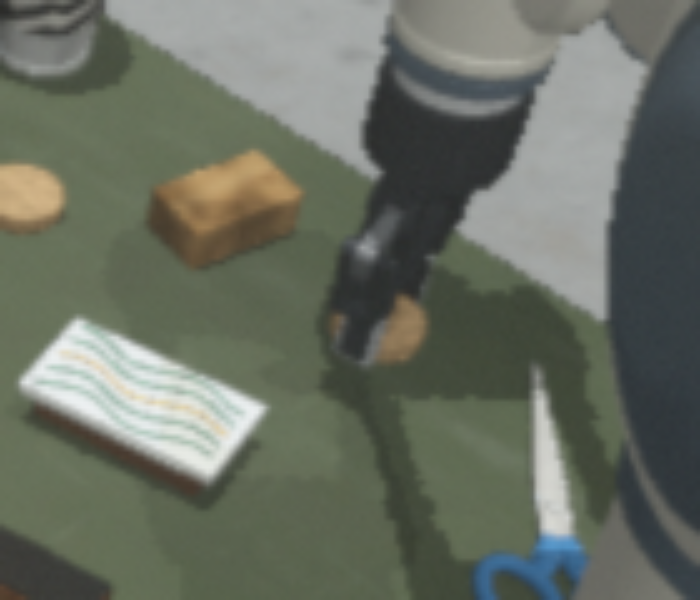

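The tile lies square on the stand at crop (145,400). The disc is gripped at (385,325). I carry it to the stand.

>>> servo_tool(motion=[[0, 0, 0.01, 0, 1], [0, 0, 0.03, 0, 1], [0, 0, 0.03, 0, 1], [0.0052, 0.0258, 0, 0, 1], [0.0052, 0.0258, 0, 0, 1], [0.0052, 0.0258, 0, 0, 1], [0.0052, 0.0258, 0, 0, 1], [0.0052, 0.0258, 0, 0, 1], [0.0052, 0.0258, 0, 0, 1], [0, 0, 0, 0, 1], [0, 0, -0.02, 0, 1], [0, 0, -0.012, 0, 1], [0, 0, 0, 0, 1], [0, 0, 0, 0, 1]])

```text
time: 18.07
ee_pos: [0.4765, -0.1796, 0.2077]
eef_rot: [-0.001, 0.994, 0.105, -0.001]
ft_force: [0.7, -0.4, -0.3]
width: 0.0482
finger_force: 41.4
```

```bash
python3 - <<'E'
from h import *
s=st()
E
```

```text
t 18.1 tcp [ 476.5 -179.6  207.7] yaw 12.0 tilt -1.0000 w 48.2 ff 41 F [ 0.7 -0.4 -0.3]
```

>>> servo_tool(motion=[[0.001, 0, -0.004, 0, 1], [0, 0, -0.002, 0, 1], [0, 0, 0, 0, 1], [0, 0, 0, 0, 1]])

```text
time: 18.4
ee_pos: [0.4781, -0.1796, 0.2029]
eef_rot: [0.0, 0.994, 0.105, 0.0]
ft_force: [-0.6, 0.9, -0.9]
width: 0.0482
finger_force: 41.4
```

```bash
python3 - <<'E'
from h import *
s=st()
E
```

```text
t 18.4 tcp [ 478.1 -179.6  202.9] yaw 12.1 tilt -1.0000 w 48.2 ff 41 F [-0.6  0.9 -0.9]
```

>>> servo_tool(motion=[[0, 0, -0.0015, 0, 1], [0, 0, 0, 0, 1], [0, 0, 0, 0, 0.5], [0, 0, 0, 0, 0.2], [0, 0, 0, 0, 0], [0, 0, 0, 0, 0], [0, 0, 0.01, 0, 0], [0, 0, 0.03, 0, 0], [0, 0, 0.04, 0, 0], [0.014, 0.0315, 0, -1.98, 1], [0.014, 0.0315, 0, -1.98, 1], [0.014, 0.0315, 0, -1.98, 1], [0.014, 0.0315, 0, -1.98, 1], [0.014, 0.0315, 0, -1.98, 1], [0.014, 0.0315, 0, -1.98, 1], [0.014, 0.0315, 0, -1.98, 1], [0.014, 0.0315, 0, -1.98, 1], [0.014, 0.0315, 0, -1.98, 1], [0.014, 0.0315, 0, -1.98, 1], [0, 0, 0, 0, 1]])

```text
time: 20.07
ee_pos: [0.619, 0.1408, 0.2812]
eef_rot: [-0.001, 0.998, -0.066, 0.0]
ft_force: [-0.4, 0.6, 0.1]
width: 0.0004
finger_force: 0.0
```

```bash
python3 stack.py .040; python3 -c "
from h import *
s=read_state();print(tr(s['ee_pos']))"
```

```text
t 20.1 tcp [619.  140.8 281.2] yaw -7.5 tilt -1.0000 w 0.4 ff 0 F [-0.4  0.6  0.1]
top 301 rect [ 476.6 -181.3] [48.8 45.6] 89.5 mean [ 476.2 -181.4] off [-0.7 -1.8] plane [ 0.0044 -0.0041  0.0399]
scene 249 rect [ 475.  -176.1] [48.  55.4] 43.1 mean [ 475.8 -176.2] off [-2.3  3.4] plane [ 0.0212 -0.0245  0.0408]
[143.2   1.5]
```

>>> servo_tool(motion=[[0, -0.0015, -0.03, 0, 1], [0, 0, -0.025, 0, 1], [0, 0, -0.012, 0, 1], [0, 0, -0.006, 0, 1], [0, 0, -0.003, 0, 1], [0, 0, 0, 0, 1]])

```text
time: 20.67
ee_pos: [0.6182, 0.1336, 0.2058]
eef_rot: [-0.0, 0.998, -0.068, 0.0]
ft_force: [-1.2, 0.2, 0.3]
width: 0.0002
finger_force: 0.0
```

>>> servo_tool(motion=[[-0.0045, 0.0006, 0, 0, 1], [-0.0045, 0.0006, 0, 0, 1], [-0.0045, 0.0006, 0, 0, 1], [-0.0045, 0.0006, 0, 0, 1], [-0.0045, 0.0006, 0, 0, 1], [-0.0045, 0.0006, 0, 0, 1], [-0.0045, 0.0006, 0, 0, 1], [-0.0045, 0.0006, 0, 0, 1], [-0.0045, 0.0006, 0, 0, 1], [-0.0045, 0.0006, 0, 0, 1], [-0.0045, 0.0006, 0, 0, 1], [-0.0045, 0.0006, 0, 0, 1], [-0.0045, 0.0006, 0, 0, 1], [-0.0045, 0.0006, 0, 0, 1], [0, 0, 0, 0, 1], [0, 0, 0, 0, 1]])

```text
time: 22.0
ee_pos: [0.5546, 0.1426, 0.2048]
eef_rot: [0.0, 0.998, -0.067, -0.001]
ft_force: [-0.1, 0.7, 0.1]
width: 0.0001
finger_force: 0.0
```

```bash
python3 - <<'E'
from h import *
s=st();print(tr(s['ee_pos']))
E
```

```text
t 22.0 tcp [554.6 142.6 204.8] yaw -7.7 tilt -1.0000 w 0.1 ff 0 F [-0.1  0.7  0.1]
[79.4 -1.3]
```

>>> servo_tool(motion=[[0.003, 0, 0, 0, 1], [0, 0, 0.04, 0, 1], [0, 0, 0.04, 0, 0], [-0.0248, 0.0036, 0, 0, 0], [-0.0248, 0.0036, 0, 0, 0], [-0.0248, 0.0036, 0, 0, 0], [-0.0248, 0.0036, 0, 0, 0], [0, 0, 0, 0, 0], [0, 0, 0, 0, 0]])

```text
time: 22.75
ee_pos: [0.4584, 0.1571, 0.2853]
eef_rot: [-0.0, 0.998, -0.067, 0.0]
ft_force: [-0.6, -0.2, 0.2]
width: 0.0834
finger_force: 0.0
```

```bash
python3 tiles.py
```

```text
t 22.9 tcp [459.5 156.9 285.3] yaw -7.7 tilt -1.0000 w 85.3 ff 0 F [-0.7  0.7  0.2]
T 0 c [533.5 148.3] [ 61.2 139.3] ang 82.1 tr [57.8  1.5] x -11.1..126.7 z front 0.0000 rear 0.0376
T -0.072 c [547.6  71.8] [60.4 94.1] ang 81.1 tr [ 82.  -72.5] x 35.1..128.5 z front 0.0000 rear 0.0296
S 0 c [487.6 156.3] [ 61.7 113.3] ang 81.9 tr [11.1  3.3] x -45.1..66.2 z front nan rear nan
```

Same overhang as the green tile had, about 44 mm. I grip it the same way.

>>> servo_tool(motion=[[-0.0005, 0, -0.03, 0, 0], [0, 0, -0.03, 0, 0], [0, 0, -0.02, 0, 0], [0, 0, -0.01, 0, 0], [0, 0, -0.009, 0, 0], [0, 0, 0, 0, 0.3], [0, 0, 0, 0, 0.5], [0, 0, 0, 0, 0.7], [0, 0, 0, 0, 0.9], [0, 0, 0, 0, 1], [0, 0, 0, 0, 1]], force=80)

```text
time: 23.77
ee_pos: [0.4589, 0.1571, 0.1878]
eef_rot: [-0.001, 0.998, -0.067, 0.002]
ft_force: [-0.7, 0.0, 4.6]
width: 0.0583
finger_force: 85.2
```

```bash
python3 - <<'E'
from h import *
s=st();print(tr(s['ee_pos']))
E
```

```text
t 23.8 tcp [458.9 157.1 187.8] yaw -7.7 tilt -1.0000 w 58.3 ff 85 F [-0.7  0.   4.6]
[-17.3   0.2]
```

>>> servo_tool(motion=[[0, 0, 0.01, 0, 1], [0, 0, 0.015, 0, 1], [0, 0, 0.025, 0, 1], [0, 0, 0.032, 0, 1], [-0.0006, -0.0214, 0, 1.16, 1], [-0.0006, -0.0214, 0, 1.16, 1], [-0.0006, -0.0214, 0, 1.16, 1], [-0.0006, -0.0214, 0, 1.16, 1], [-0.0006, -0.0214, 0, 1.16, 1], [-0.0006, -0.0214, 0, 1.16, 1], [-0.0006, -0.0214, 0, 1.16, 1], [-0.0006, -0.0214, 0, 1.16, 1], [-0.0006, -0.0214, 0, 1.16, 1], [-0.0006, -0.0214, 0, 1.16, 1], [-0.0006, -0.0214, 0, 1.16, 1], [-0.0006, -0.0214, 0, 1.16, 1], [-0.0006, -0.0214, 0, 1.16, 1], [-0.0006, -0.0214, 0, 1.16, 1], [-0.0006, -0.0214, 0, 1.16, 1], [-0.0006, -0.0214, 0, 1.16, 1]])

```text
time: 25.43
ee_pos: [0.4484, -0.1865, 0.2684]
eef_rot: [-0.0, 0.995, 0.095, -0.0]
ft_force: [0.5, 0.7, -1.1]
width: 0.0581
finger_force: 85.2
```

>>> servo_tool(motion=[[0, 0, 0, 0, 1], [0, 0, 0, 0, 1]])

```text
time: 25.6
ee_pos: [0.4484, -0.1862, 0.2682]
eef_rot: [-0.0, 0.996, 0.093, -0.0]
ft_force: [0.0, 0.7, -1.1]
width: 0.0583
finger_force: 85.3
```

```bash
python3 - <<'E'
from h import *
s=st()
S=get_image('scene')
P=cloud(S);h=cv2.cvtColor(S['pixels'],cv2.COLOR_RGB2HSV);zt=s['ee_pos'][2]-.150
m=(h[...,1]<60)&(h[...,2]>140)&(abs(P[...,2]-zt)<.02)&(abs(P[...,0]-.48)<.1)&(abs(P[...,1]+.18)<.1)
q=P[m];print(len(q),zt);A=np.c_[q[:,:2]-q[:,:2].mean(0),np.ones(len(q))];print(np.linalg.lstsq(A,q[:,2],rcond=None)[0])
print(cv2.minAreaRect((q[:,:2]*1000).astype(np.float32)))
E
```

```text
t 25.6 tcp [ 448.4 -186.2  268.2] yaw 10.7 tilt -1.0000 w 58.3 ff 85 F [ 0.   0.7 -1.1]
512 0.11822230006847059
[ 0.00654562 -0.03092264  0.11885241]
((477.3087463378906, -177.7625274658203), (109.91539764404297, 63.840057373046875), 11.998764038085938)
```

>>> servo_tool(motion=[[0.0007, 0.0007, -0.025, 0, 1], [0, 0, -0.02, 0, 1], [0, 0, -0.012, 0, 1], [0, 0, -0.006, 0, 1], [0, 0, -0.004, 0, 1], [0, 0, 0, 0, 1], [0, 0, -0.001, 0, 1], [0, 0, 0, 0, 1]])

```text
time: 26.32
ee_pos: [0.4498, -0.1848, 0.2012]
eef_rot: [0.0, 0.996, 0.095, 0.001]
ft_force: [0.4, 0.0, -0.2]
width: 0.0584
finger_force: 85.3
```

```bash
python3 - <<'E'
from h import *
s=st()
E
```

```text
t 26.3 tcp [ 449.8 -184.8  201.2] yaw 10.9 tilt -1.0000 w 58.4 ff 85 F [ 0.4  0.  -0.2]
```

>>> servo_tool(motion=[[0, 0, -0.002, 0, 1], [0, 0, -0.001, 0, 1], [0, 0, 0, 0, 1], [0, 0, 0, 0, 1]])

```text
time: 26.65
ee_pos: [0.4497, -0.1849, 0.198]
eef_rot: [0.0, 0.996, 0.094, 0.001]
ft_force: [-0.5, 1.2, 3.5]
width: 0.0582
finger_force: 85.7
```

```bash
python3 - <<'E'
from h import *
s=st()
E
```

```text
t 26.6 tcp [ 449.7 -184.9  198. ] yaw 10.8 tilt -1.0000 w 58.2 ff 86 F [-0.5  1.2  3.5]
```

>>> servo_tool(motion=[[0, 0, 0, 0, 0.6], [0, 0, 0, 0, 0.4], [0, 0, 0, 0, 0], [0, 0, 0, 0, 0], [0, 0, 0.01, 0, 0], [0, 0, 0.03, 0, 0], [0, 0, 0.03, 0, 0], [0.0322, -0.0128, 0, 0, 0], [0.0322, -0.0128, 0, 0, 0], [0.0322, -0.0128, 0, 0, 0], [0.0322, -0.0128, 0, 0, 0], [0.0322, -0.0128, 0, 0, 0], [0.0322, -0.0128, 0, 0, 0], [0, 0, 0, 0, 0], [0, 0, 0, 0, 0]])

```text
time: 27.9
ee_pos: [0.6437, -0.262, 0.2641]
eef_rot: [-0.001, 0.996, 0.095, -0.002]
ft_force: [-0.1, 0.2, -1.3]
width: 0.0852
finger_force: 0.0
```

```bash
python3 stack.py .048 s2.png
```

```text
t 27.9 tcp [ 643.7 -262.   264.1] yaw 10.9 tilt -1.0000 w 85.2 ff 0 F [-0.1  0.2 -1.3]
top 1019 rect [ 478.1 -179.9] [109.6  60.4] 13.2 mean [ 478.1 -179.2] off [ 0.8 -0.4] plane [-0.0011 -0.0017  0.0482]
scene 804 rect [ 478.9 -175.7] [111.4  65.1] 13.1 mean [ 477.5 -175.1] off [1.6 3.8] plane [ 0.009  -0.0257  0.0491]
```

View pics/s2.png

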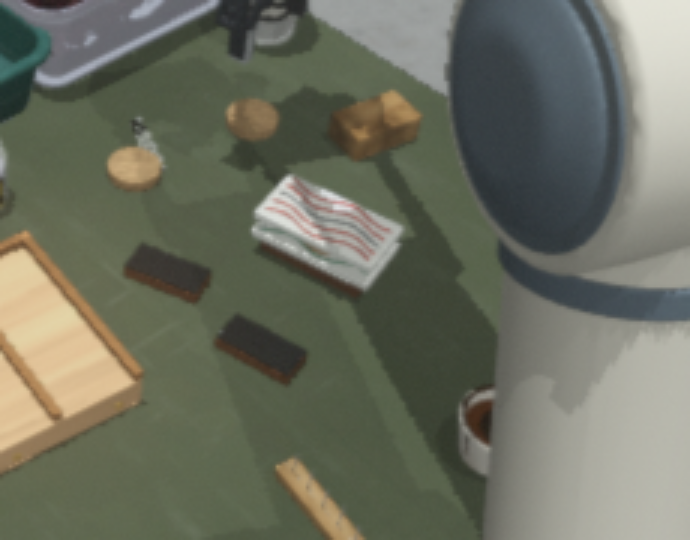

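The red tile lies flat on the disc at crop (327,235), centred within 1 mm. Now the second disc, at (252,119).

>>> servo_tool(motion=[[-0.0005, 0.0005, -0.03, 0, 0], [0, 0, -0.03, 0, 0], [0, 0, -0.02, 0, 0], [0, 0, -0.007, 0, 0], [0, 0, -0.004, 0, 0.2], [0, 0, 0, 0, 0.4], [0, 0, 0, 0, 0.5], [0, 0, 0, 0, 0.6], [0, 0, 0, 0, 0.8], [0, 0, 0, 0, 1], [0, 0, 0, 0, 1]], force=40)

```text
time: 28.92
ee_pos: [0.6428, -0.2613, 0.1795]
eef_rot: [0.001, 0.996, 0.095, 0.002]
ft_force: [-1.6, 0.5, 6.5]
width: 0.0471
finger_force: 41.7
```

```bash
python3 - <<'E'
from h import *
s=st()
E
```

```text
t 28.9 tcp [ 642.8 -261.3  179.5] yaw 10.8 tilt -1.0000 w 47.1 ff 42 F [-1.6  0.5  6.5]
```

The grip is a bit high, so I reopen, lower 6 mm and regrip.

>>> servo_tool(motion=[[0, 0, 0, 0, 0.3], [0, 0, 0, 0, 0.3], [0, 0, -0.003, 0, 0.3], [0, 0, -0.003, 0, 0.3], [0, 0, 0, 0, 0.3], [0, 0, 0, 0, 0.5], [0, 0, 0, 0, 0.7], [0, 0, 0, 0, 1], [0, 0, 0, 0, 1], [0, 0, 0, 0, 1]])

```text
time: 29.75
ee_pos: [0.6424, -0.2612, 0.1709]
eef_rot: [0.0, 0.996, 0.094, 0.001]
ft_force: [0.5, 0.2, 4.1]
width: 0.0485
finger_force: 43.9
```

```bash
python3 - <<'E'
from h import *
s=st()
E
```

```text
t 29.8 tcp [ 642.4 -261.2  170.9] yaw 10.8 tilt -1.0000 w 48.5 ff 44 F [0.5 0.2 4.1]
```

>>> servo_tool(motion=[[0, 0, 0.01, 0, 1], [0, 0, 0.03, 0, 1], [0, 0, 0.04, 0, 1], [0, 0, 0.02, 0, 1], [-0.0235, 0.0117, 0, 0, 1], [-0.0235, 0.0117, 0, 0, 1], [-0.0235, 0.0117, 0, 0, 1], [-0.0235, 0.0117, 0, 0, 1], [-0.0235, 0.0117, 0, 0, 1], [-0.0235, 0.0117, 0, 0, 1], [-0.0235, 0.0117, 0, 0, 1], [0, 0, 0, 0, 1], [0, 0, -0.025, 0, 1], [0, 0, -0.013, 0, 1], [0, 0, 0, 0, 1], [0, 0, 0, 0, 1]])

```text
time: 31.08
ee_pos: [0.4776, -0.1792, 0.2309]
eef_rot: [-0.001, 0.996, 0.095, -0.001]
ft_force: [0.5, -1.3, -0.9]
width: 0.0482
finger_force: 41.4
```

```bash
python3 - <<'E'
from h import *
s=st()
E
```

```text
t 31.1 tcp [ 477.6 -179.2  230.9] yaw 10.8 tilt -1.0000 w 48.2 ff 41 F [ 0.5 -1.3 -0.9]
```

>>> servo_tool(motion=[[0, 0, -0.006, 0, 1], [0, 0, -0.003, 0, 1], [0, 0, -0.001, 0, 1], [0, 0, 0, 0, 1], [0, 0, 0, 0, 1]])

```text
time: 31.5
ee_pos: [0.4778, -0.1792, 0.2224]
eef_rot: [0.0, 0.996, 0.094, 0.0]
ft_force: [0.4, -0.1, 0.5]
width: 0.0486
finger_force: 41.4
```

```bash
python3 - <<'E'
from h import *
s=st()
E
```

```text
t 31.5 tcp [ 477.8 -179.2  222.4] yaw 10.8 tilt -1.0000 w 48.6 ff 41 F [ 0.4 -0.1  0.5]
```

>>> servo_tool(motion=[[0, 0, -0.0015, 0, 1], [0, 0, -0.001, 0, 1], [0, 0, 0, 0, 1], [0, 0, 0, 0, 0.5], [0, 0, 0, 0, 0.2], [0, 0, 0, 0, 0], [0, 0, 0, 0, 0], [0, 0, 0.01, 0, 0], [0, 0, 0.03, 0, 0], [0, 0, 0.03, 0, 0], [-0.004, -0.022, 0, 6.75, 0], [-0.004, -0.022, 0, 6.75, 0], [-0.004, -0.022, 0, 6.75, 0], [-0.004, -0.022, 0, 6.75, 0], [-0.004, -0.022, 0, 6.75, 0], [0, 0, 0, 6.75, 0], [0, 0, 0, 6.75, 0], [0, 0, 0, 6.75, 0], [0, 0, 0, 6.75, 0], [0, 0, 0, 6.75, 0]])

```text
time: 33.17
ee_pos: [0.4576, -0.2893, 0.2906]
eef_rot: [0.0, 0.773, 0.634, 0.0]
ft_force: [1.1, -0.2, -0.8]
width: 0.0854
finger_force: 0.0
```

```bash
python3 stack.py .060; python3 - <<'E'
from h import *
T=get_image('top');save(T,'t3.png');P=cloud(T);z=P[...,2]
m=((z>.018)&(z<.05)&(abs(P[...,0]-.555)<.1)&(P[...,1]<-.25)).astype(np.uint8)
k,l,s,c=cv2.connectedComponentsWithStats(m)
for b in range(1,k):
    if s[b,4]>150:
        print(s[b],np.round(np.median(P[l==b],0),4),cv2.minAreaRect((P[l==b][:,:2]*1000).astype(np.float32)))
E
```

```text
t 33.2 tcp [ 457.6 -289.3  290.6] yaw 78.7 tilt -1.0000 w 85.4 ff 0 F [ 1.1 -0.2 -0.8]
top 314 rect [ 478.6 -179.8] [47.7 47.3] 88.9 mean [ 479.1 -180.5] off [ 1.3 -0.3] plane [-0.0045 -0.0033  0.0602]
scene 259 rect [ 477.9 -174.7] [47.4 56.1] 43.1 mean [ 478.2 -175.2] off [0.6 4.8] plane [ 0.0349 -0.0474  0.0607]
[389 210  32  21 498] [ 0.5553 -0.3329  0.0299] ((555.9155883789062, -336.1480712890625), (76.51927185058594, 45.704383850097656), 78.09952545166016)
```

View pics/t3.png

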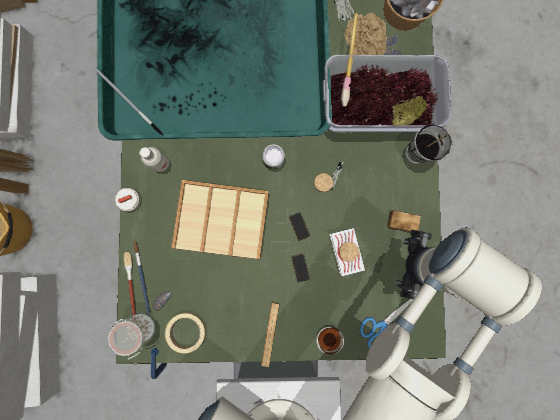

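The stack with the second disc on top is at pixel (346,253), and the block at (405,221) has not moved. The spare disc is at (323,183). Now the block.

>>> servo_tool(motion=[[0.0245, -0.0117, 0, 0, 0], [0.0245, -0.0117, 0, 0, 0], [0.0245, -0.0117, 0, 0, 0], [0.0245, -0.0117, 0, 0, 0], [0, 0, 0, 0, 0], [0, 0, -0.03, 0, 0], [0, 0, -0.03, 0, 0], [0, 0, -0.03, 0, 0], [0, 0, -0.014, 0, 0], [0, 0, -0.006, 0, 0], [0, 0, 0, 0, 0.3], [0, 0, 0, 0, 0.5], [0, 0, 0, 0, 0.6], [0, 0, 0, 0, 0.8], [0, 0, 0, 0, 1], [0, 0, 0, 0, 1], [0, 0, 0, 0, 1]], force=60)

```text
time: 34.73
ee_pos: [0.5564, -0.3365, 0.183]
eef_rot: [0.002, 0.775, 0.632, 0.001]
ft_force: [0.5, 0.6, 5.2]
width: 0.0434
finger_force: 64.7
```

```bash
python3 - <<'E'
from h import *
s=st()
E
```

```text
t 34.7 tcp [ 556.4 -336.5  183. ] yaw 78.3 tilt -1.0000 w 43.4 ff 65 F [0.5 0.6 5.2]
```

>>> servo_tool(motion=[[0, 0, 0.01, 0, 1], [0, 0, 0.03, 0, 1], [0, 0, 0.04, 0, 1], [0, 0, 0.03, 0, 1], [-0.013, 0.0262, 0, 0, 1], [-0.013, 0.0262, 0, 0, 1], [-0.013, 0.0262, 0, 0, 1], [-0.013, 0.0262, 0, 0, 1], [-0.013, 0.0262, 0, 0, 1], [-0.013, 0.0262, 0, 0, 1], [0, 0, 0, 0, 1], [0, 0, -0.025, 0, 1], [0, 0, -0.015, 0, 1], [0, 0, 0, 0, 1], [0, 0, 0, 0, 1]])

```text
time: 35.98
ee_pos: [0.4774, -0.1788, 0.2493]
eef_rot: [-0.001, 0.775, 0.632, -0.0]
ft_force: [0.3, 0.4, -1.6]
width: 0.0436
finger_force: 63.7
```

```bash
python3 - <<'E'
from h import *
s=st()
S=get_image('scene');cv2.imwrite('pics/p5.png',cv2.resize(S['pixels'][150:240,310:420,::-1],None,fx=6,fy=6))
E
```

```text
t 36.0 tcp [ 477.4 -178.8  249.3] yaw 78.3 tilt -1.0000 w 43.6 ff 64 F [ 0.3  0.4 -1.6]
```

View pics/p5.png

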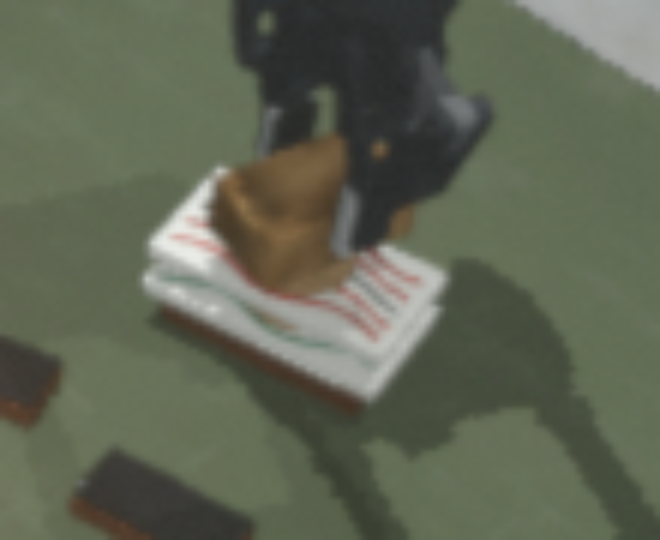

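The block, at crop (290,215), is held level and centred over the pile. I lower it until it touches.

>>> servo_tool(motion=[[0.0005, -0.0005, -0.003, 0, 1], [0, 0, -0.002, 0, 1], [0, 0, 0, 0, 1], [0, 0, 0, 0, 1]])

```text
time: 36.37
ee_pos: [0.4782, -0.1794, 0.245]
eef_rot: [0.0, 0.775, 0.632, 0.0]
ft_force: [-0.3, -0.1, -0.9]
width: 0.0437
finger_force: 63.7
```

```bash
python3 - <<'E'
from h import *
s=st()
E
```

```text
t 36.4 tcp [ 478.2 -179.4  245. ] yaw 78.3 tilt -1.0000 w 43.7 ff 64 F [-0.3 -0.1 -0.9]
```

>>> servo_tool(motion=[[0, 0, -0.001, 0, 1], [0, 0, -0.001, 0, 1], [0, 0, 0, 0, 1], [0, 0, 0, 0, 1]])

```text
time: 36.7
ee_pos: [0.4783, -0.1793, 0.243]
eef_rot: [0.0, 0.775, 0.632, 0.0]
ft_force: [0.4, 0.0, -0.5]
width: 0.0437
finger_force: 63.8
```

```bash
python3 - <<'E'
from h import *
s=st()
E
```

```text
t 36.7 tcp [ 478.3 -179.3  243. ] yaw 78.3 tilt -1.0000 w 43.7 ff 64 F [ 0.4  0.  -0.5]
```

>>> servo_tool(motion=[[0, 0, -0.001, 0, 1], [0, 0, 0, 0, 1], [0, 0, 0, 0, 0.5], [0, 0, 0, 0, 0.3], [0, 0, 0, 0, 0.1], [0, 0, 0, 0, 0], [0, 0, 0, 0, 0], [0, 0, 0.01, 0, 0], [0, 0, 0.03, 0, 0], [0, 0, 0.04, 0, 0], [-0.02, -0.035, 0.01, 0, 0], [-0.02, -0.035, 0, 0, 0], [-0.02, -0.035, 0, 0, 0], [0, -0.035, 0, 0, 0], [0, 0, 0, 0, 0], [0, 0, 0, 0, 0]])

```text
time: 38.03
ee_pos: [0.4176, -0.3207, 0.3319]
eef_rot: [-0.0, 0.776, 0.63, 0.0]
ft_force: [-0.2, 0.1, -0.0]
width: 0.085
finger_force: 0.0
```

```bash
python3 stack.py .090 s5.png
```

```text
t 38.0 tcp [ 417.6 -320.7  331.9] yaw 78.2 tilt -1.0000 w 85.0 ff 0 F [-0.2  0.1 -0. ]
top 573 rect [ 476.7 -178.3] [75.3 44.5] 78.3 mean [ 476.5 -178.4] off [-0.6  1.2] plane [-0.0002 -0.0063  0.0899]
scene 437 rect [ 476.7 -173. ] [78.  49.2] 77.7 mean [ 476.5 -173. ] off [-0.6  6.5] plane [ 0.0303 -0.0156  0.0907]
```

View pics/s5.png

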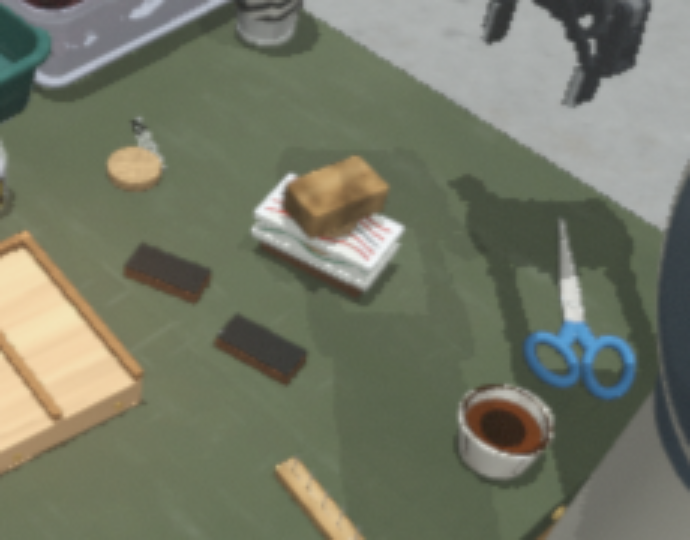

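The pile is complete and level at crop (330,230), with the block centred within 1.5 mm by the top view and its top at 90 mm. The spare disc lies clear at (135,168).

```bash
python3 -c "
from h import *
st();print(finish_job())"
```

```text
t 38.1 tcp [ 418.3 -318.9  332. ] yaw 78.3 tilt -1.0000 w 85.5 ff 0 F [-0.1 -1.  -0.6]
the job is handed in; nothing more can be done
None
```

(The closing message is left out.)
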